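# Hold the lamp test key switch on

## Robot

A 7-joint arm with a two-finger parallel gripper is mounted at the origin on the work surface. World frame = base frame: x ahead of the robot, y to its left, z up, the work surface at z = 0. Lengths are in mm, angles in rad, forces in N, time in s.
With the tool pointing down it reaches from about 350 to 900 mm from the base axis. Payload 7.2 kg.
Tool frame: the origin (TCP) lies at the very end of the fingers, on their centre line; the grasp point (between the pads) lies 19 mm behind it; z points along the fingers, y is the line along which they close (so a half turn about z gives the same grasp; the last joint's range is limited). The gripper opens to 88 mm and grips with 3 to 60 N. Pads are 20 mm wide; open, the fingers measure 115 mm over their backs; the gripper's body (75 mm by 178 mm) begins 61 mm behind the grasp point.
Start: joints at [-1.383, 0.411, -0.013, 1.596, 0.006, 1.134, -0.082], TCP at [158.147, 604.664, 222.653] pointing down, gripper open.
Joint ranges: [-2.95, 2.95], [-0.29, 1.99], [-1.47, 1.44], [0.14, 2.54], [-1.03, 4.17], [0.13, 1.85], [-2.86, 2.86]. Speed limits (rad/s): [2.39, 2.39, 3.01, 3.01, 3.14, 3.14, 3.14].

## Interface

Orientations are given as a rotation vector (axis times angle).
In Python, from rig import * gives the robot as it stands. The module is installed in compiled form; this text tells all that it offers.
- The arm moves only by the shell command python3 -m crank 'ROWS' [FORCE]. ROWS is JSON, a list of rows, each a list of 7 numbers: the shift along the world's x, y, z in mm, then the turn, a rotation vector about the world's x, y, z in degrees, then the opening, from 0 (shut) to 1 (fully open). A call has 1 to 5 rows; each row shifts and turns the commanded pose from where the row before left it; what a row does not reach is not made up. A row lasts 1/8 s, in which the tool goes at most 62.5 mm and 10.7 degrees, less where a joint would pass 70% of its speed; a pose out of reach is approached as far as the arm can. A call with a gripper value outside its range is refused whole. The fingers move at their own pace and stop on an object; FORCE is the grip in N (left out, the last holds). Time passes only in rows, so rows that do not move let the fingers close. It gives the time, the measured TCP pose, the force, the opening and the grip force at its end, in the units of the state.
- state(): the state, without advancing time (a new reading comes with each control period).
- camera(name): name is "scene" or "side" or "wrist"; returns a dict with "frame" (384x512x3 uint8, red, green, blue), "mtx" (3x3 intrinsics, pixels), "rvec" (rotation vector, rad) and "tvec" (3), from world to camera coordinates, as OpenCV has them. Camera axes: x right, y down, z forward; pixel columns grow to the right and rows downward; lengths in mm; the calibration is good to about 2 mm. A picture is of the moment at which its call begins. There is no depth.
- sign_off(): hands the job in; it is judged then, once.
The state is a dict: "t": time; "joints": joint angles; "qd": joint speeds; "joint_torque": joint torques, N m; "ee_pos": TCP position; "eef_rot": TCP orientation; "ft_force": force on the tool from outside, world axes, zero at the start; "ft_torque": the same for the moment, N m; "finger_gap": finger opening in mm; "finger_force": force on a finger pad.
Only numpy, scipy, OpenCV 4.12 (cv2) and the standard library are available. Lean on these libraries where they do the work, as an engineer would, in place of code of your own. Each camera call takes 0.05 s, during which the arm holds its last target. There are 200 camera calls.

## Task

Ready the lamp test console for a strike test: first turn the selector knob on the console clockwise until it clicks over into its other position. Then take the key from its wooden stand, push it fully home in the console's lock, easing it with a small wiggle past the sticky pins, turn it a quarter turn clockwise against its return spring and finish while still gripping the key and holding it turned. Leave the other things on the bench where they are.

Things in the scene. Friction and masses are not known exactly. Their poses are not given: they have to be found in the camera images.
- console: the lamp test console: a fixed grey box 150 (x) x 280 (y) x 60 mm tall, origin at the centre of its underside, z up. On its top: the selector knob at its +y end (robot's left), the key lock at its -y end, 75 mm either side of the middle
- selector_grip (a point): the selector, a black bar-grip rotary knob. Point on its vertical turning axis at the height to grip, 37 mm above the console top. The bar is 42 mm long (x of this frame, which turns with the knob) and 14 mm thick (y); its top is 7 mm above this point, its foot disc (44 mm across) 23 mm below
- selector (a joint): selector angle, rad: 0 first position, 1.2 second position (stop); grows turning clockwise seen from above. A sprung over-centre detent holds it at either stop with about 0.1 Nm; the crest is at 0.6, past it the knob snaps on to the second stop by itself
- lock_mouth (a point): the key lock: centre of the keyhole in the top surface of a 44 mm square steel plate, 5 mm thick, on the console. z up = lock axis; x along the keyhole, a slot 20.5 (x) x 6.5 mm (y). Frame fixed to the console. The key goes straight down, bit along x, either way round. Fully home its collar rests on the plate and key_bow is 27 mm above this point; only then can it turn (clockwise from above)
- lock_core (a joint): angle of the turning core under the plate, rad: 0 at rest, stop at 1.57, grows clockwise from above; a spring returns it when let go (0.03 Nm at rest, 0.11 at the stop). It lags the key by 0.1 to 0.15 rad of play. Two sprung pins in it catch the bit when the key has about 9 mm left to go, give way to about 10 N, then rub: push slowly with small wiggles
- key_bow (a point): the key, upright in its stand: centre of its black bow, a rounded slab 28 mm wide (x), 10 thick (y), 30 tall (z, up). Below: neck, round collar 18 mm across with underside 27 mm below this point, 5 mm shank, flat bit 18 (x) x 4 mm (y) from 34 to 48 mm below (bevelled tip). 60 g. In the stand the collar rests on its top; lift straight up 25 mm or more to free the bit
- key_stand: a fixed wooden block 75 (x) x 65 (y) x 30 mm that holds the key upright in a slot along its x; origin at the centre of its underside. It stands to one or the other side of the console
- lamp: bystander: frosted lamp with a brass foot, 64 mm across, 141 mm tall, upright on a chrome turntable 150 mm across and 36 mm high; origin at the centre of its underside
- socket_cover: bystander: black open cup 60 mm across, 45 mm tall; origin at the centre of its underside
- collar: bystander: brass ring 64 mm across, 28 mm tall; origin at the centre of its underside. It stands on the other side of the console than the key stand
- window: bystander: round green glass window in a flat steel frame, 72 mm across, 9 mm high; origin at the centre of its underside
- spacer_a: bystander: aluminium spacer block 50 x 28 x 22 mm between robot and console, to the right; origin at the centre of its underside
- spacer_b: bystander: aluminium spacer block like the other, to the left
- screwdriver: bystander: screwdriver lying behind the console; origin under its middle

How it is judged:
By the outcome, as a careful person would: the job done as asked, in the order asked, and still so for the second after the job is handed in, while the arm keeps its last pose, push and grip.
It also fails if it takes over 64 s, if anything falls off the work surface, if the arm or the gripper's body presses on something with over 40 N, if the wrist force passes 120 N, or if a joint passes its speed limit or range.

## Working session

There is one attempt and no reset: what is moved stays moved. The work goes in short steps, Python scripts to look and compute and a shell command to move; the robot and the scene stay as the last step left them, time stands still between calls to the robot, and variables do not carry over. Pictures are saved under pics/ and viewed, at most 10 in all, crops included, and the job is handed in when it is done.

```bash
mkdir -p pics
cat > h.py <<'E'
from rig import *
import numpy as np, cv2, json
from scipy.spatial.transform import Rotation as R
def snap(n,f):
    c=camera(n); cv2.imwrite(f'pics/{f}.png',c['frame'][:,:,::-1]); np.savez(f'pics/{f}.npz',**c); return c
def load(f): return dict(np.load(f'pics/{f}.npz'))
def ray(c,uv):
    M=R.from_rotvec(np.ravel(c['rvec'])).as_matrix(); t=np.ravel(c['tvec'])
    d=M.T@np.linalg.inv(c['mtx'])@np.array([uv[0],uv[1],1.]); return -M.T@t,d/np.linalg.norm(d)
def plane(c,uv,z):
    o,d=ray(c,uv); return o+d*(z-o[2])/d[2]
def tri(c1,u1,c2,u2):
    o1,d1=ray(c1,u1);o2,d2=ray(c2,u2)
    s=np.linalg.lstsq(np.c_[d1,-d2],o2-o1,rcond=None)[0]
    a=o1+s[0]*d1;b=o2+s[1]*d2; return (a+b)/2,np.linalg.norm(a-b)
def proj(c,p): return cv2.projectPoints(np.float64(p).reshape(-1,3),c['rvec'],c['tvec'],c['mtx'],None)[0].reshape(-1,2)
E
python3 - <<'E'
from h import *
a=snap('scene','s0');b=snap('side','d0');w=snap('wrist','w0')
s=np.hstack([x['frame'][:,:,::-1] for x in(a,b)])
for c in(a,b,w): print(ray(c,(256,192)),c['mtx'][0,0])
print(state())
E
```

```text
(array([1146.31244473, -370.28123197, 1016.7395011 ]), array([-0.49923911,  0.28856118, -0.8170023 ])) 386.81494158331105
(array([   3.7712801 , -561.99914605,  643.67116937]), array([ 0.61298249,  0.56012617, -0.55723526])) 388.3805086351621
(array([ 78.38963056, 625.45620135, 383.84892447]), array([ 0.30025122, -0.07390788, -0.95099255])) 288.0357161352516
{'t': 0.15, 'joints': array([-1.38316722,  0.41173183, -0.01272264,  1.59681948,  0.00556455,
        1.13430328, -0.0821835 ]), 'qd': array([ 0.00064444, -0.00172059,  0.0002141 , -0.00197689,  0.00101542,
        0.00014682, -0.0019629 ]), 'joint_torque': array([ 6.30304603e-04, -5.88337040e+01,  6.41869996e-01, -2.91292655e+01,
       -5.37580031e-02,  1.58300239e-02,  1.25686815e-04]), 'ee_pos': array([158.07335238, 604.28860426, 222.00565812]), 'eef_rot': array([-4.00692567e-01, -3.11582585e+00,  1.92031657e-03]), 'ft_force': array([ 0.36494731,  0.53504076, -1.30071056]), 'ft_torque': array([ 0.01854881, -0.0922843 , -0.03895652]), 'finger_force': 0.0, 'finger_gap': 88.02844552620603}
```

View pics/s0.png

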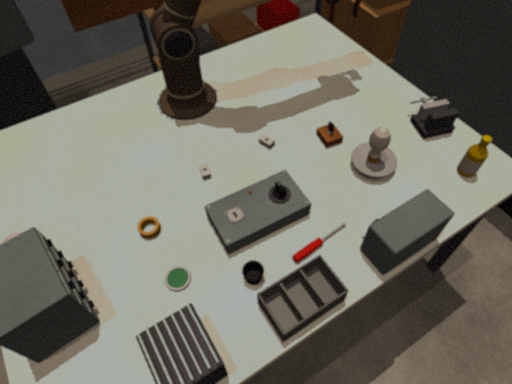

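View pics/d0.png

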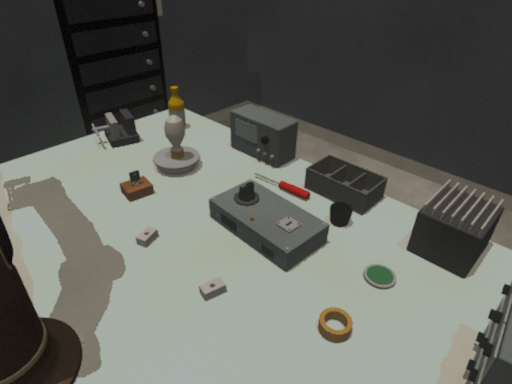

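The scene view shows the stand with the key at (330,130), the knob at (280,188) and the lock plate at (235,215). In the side view they are at (136,180), (247,190) and (289,224).

Run:
```python
from h import *
a=load('s0');b=load('d0')
for n,u,v in [('key',(331,126),(135,176)),('knob',(280,186),(246,188)),('lock',(235,215),(289,224))]: print(n,tri(a,u,b,v))
for n,u in [('lockS',(235,215))]: print(plane(a,u,65))
print(plane(b,(289,224),65))
# console top corners
for u in [(206,208),(289,175),(309,206),(227,246)]: print('S',plane(a,u,60)[:2].round(1))
for u in [(210,213),(254,186),(324,236),(277,252)]: print('D',plane(b,u,60)[:2].round(1))
ims=[]
for c,(x,y) in [(a,(205,165)),(a,(295,95)),(b,(205,170)),(b,(95,150))]:
    w=(110,85) if x in(205,) else (70,54)
    f=c['frame'][y:y+w[1],x:x+w[0],::-1]; ims.append(cv2.resize(f,(400,300),interpolation=cv2.INTER_CUBIC))
cv2.imwrite('pics/z0.png',np.vstack([np.hstack(ims[:2]),np.hstack(ims[2:])]))
```

```text
key (array([465.98042227, 332.61605428,  57.2625045 ]), np.float64(2.74401800865457))
knob (array([604.17023702,  24.17800387,  94.22160042]), np.float64(4.2673168236677705))
lock (array([ 598.81823807, -127.43925065,   61.8569668 ]), np.float64(0.48658612026638426))
[ 600.50132305 -128.00079659   65.        ]
[ 595.57529978 -130.06942489   65.        ]
S [ 530.2 -186.1]
S [562.9  88.5]
S [689.6  71.7]
S [ 672.1 -195.4]
D [496.9  42.2]
D [663.7  48.9]
D [ 622.9 -212.6]
D [ 505.6 -169.6]
```

View pics/z0.png

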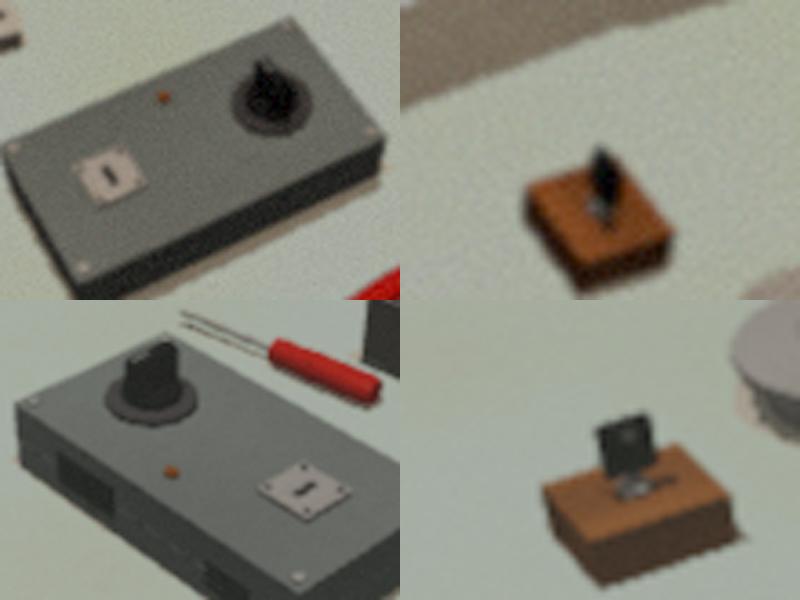

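The crops show the knob's bar, the keyhole along roughly x, and the key upright in the stand. I'll move towards the console and take wrist views on the way.

```bash
python3 -m crank '[[29,-46,15,0,0,0,1],[29,-46,15,0,0,0,1],[29,-46,10,0,0,0,1],[29,-46,0,0,0,0,1],[29,-46,0,0,0,0,1]]'; python3 -m crank '[[35,-46,0,0,0,0,1],[35,-46,0,0,0,0,1],[0,0,0,0,0,0,1],[0,0,0,0,0,0,1]]'; python3 -c "
from h import *
snap('wrist','w1')"; python3 -m crank '[[30,-52,5,0,0,0,1],[30,-52,5,0,0,0,1],[30,-52,5,0,0,0,1],[30,-52,5,0,0,0,1],[30,-52,5,0,0,0,1]]'
python3 -m crank '[[30,-50,0,0,0,0,1],[0,0,0,0,0,0,1],[0,0,0,0,0,0,1]]'; python3 -c "
from h import *
snap('wrist','w2')
cv2.imwrite('pics/z1.png',np.hstack([cv2.resize(cv2.imread('pics/w%d.png'%i),(400,300)) for i in(1,2)]))"
```

```text
t: 0.78
ee_pos: [303.9, 373.0, 262.8]
eef_rot: [0.401, 3.116, 0.001]
ft_force: [0.7, 0.4, -1.5]
finger_gap: 87.8
finger_force: 0.0
t: 1.27
ee_pos: [372.7, 283.1, 262.6]
eef_rot: [-0.401, -3.115, -0.0]
ft_force: [0.0, 0.3, 0.3]
finger_gap: 87.7
finger_force: 0.0
t: 1.95
ee_pos: [523.9, 23.1, 287.8]
eef_rot: [0.395, 3.117, 0.001]
ft_force: [0.8, 0.6, 0.9]
finger_gap: 88.0
finger_force: 0.0
t: 2.33
ee_pos: [553.0, -25.3, 287.0]
eef_rot: [-0.397, -3.115, -0.001]
ft_force: [-0.2, 1.2, -0.3]
finger_gap: 87.6
finger_force: 0.0
```

View pics/z1.png

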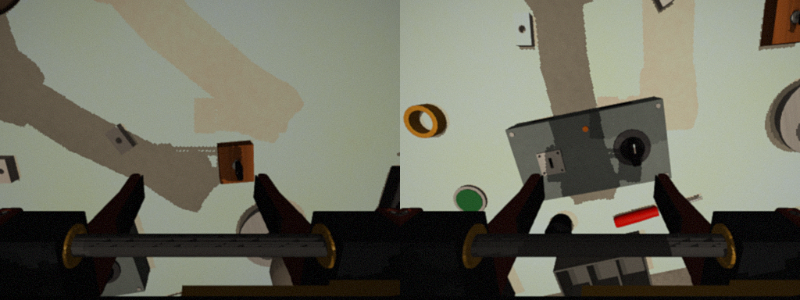

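w1 shows the stand and key at about (303,212) full resolution. w2 shows the whole console with the lock at (190,206) and the knob at (298,190). Next I'll measure by masks.

Run:
```python
from h import *
a=load('s0');b=load('d0');w1=load('w1');w2=load('w2')
def yaw(c,box,z):
    p=np.array([plane(c,q,z)[:2] for q in box]); e=np.diff(np.vstack([p,p[:1]]),axis=0)
    return p.mean(0).round(1),np.linalg.norm(e,axis=1).round(1),(np.degrees(np.arctan2(e[:,1],e[:,0]))%90).round(1)
# stand
h=cv2.cvtColor(w1['frame'],cv2.COLOR_RGB2HSV)
m=((h[...,0]<16)&(h[...,1]>150)&(h[...,2]>50)).astype(np.uint8); m[:, :260]=0;m[:,345:]=0;m[250:]=0
m=cv2.morphologyEx(m,cv2.MORPH_CLOSE,np.ones((15,15)))
c=max(cv2.findContours(m,0,2)[0],key=cv2.contourArea); box=cv2.boxPoints(cv2.minAreaRect(c)); print(box); print(yaw(w1,box,30))
# plate
r=w2['frame'].astype(int); g=r.sum(2)/3
x0,y0=165,180; pm=((g[y0:y0+50,x0:x0+45]>110)).astype(np.uint8)
pm=cv2.morphologyEx(pm,cv2.MORPH_CLOSE,np.ones((9,9)))
c=max(cv2.findContours(pm,0,2)[0],key=cv2.contourArea); box=cv2.boxPoints(cv2.minAreaRect(c))+[x0,y0]; print(box); print('plate',yaw(w2,box,65))
f=[cv2.resize(i,(400,300),interpolation=cv2.INTER_CUBIC) for i in (w2['frame'][180:240,160:240],w2['frame'][160:220,260:340],w1['frame'][175:235,270:350])]
f.append(cv2.resize(w2['frame'][110:260,120:320],(400,300)))
cv2.imwrite('pics/z2.png',cv2.convertScaleAbs(np.vstack([np.hstack(f[:2]),np.hstack(f[2:])])[:,:,::-1],alpha=1.8))
```

```text
[[278.76144 187.6599 ]
 [322.9645  184.50255]
 [326.31985 231.47716]
 [282.1168  234.6345 ]]
(array([462. , 333.2]), array([63.2, 74.5, 66.6, 74.6]), array([79.7, 83.3, 79.9, 80.7]))
[[173.68852806 196.57377625]
 [184.95902061 195.54918671]
 [187.97541237 228.72950745]
 [176.70491982 229.75409698]]
plate (array([ 597.9, -145.7]), array([16.1, 51.1, 16.7, 51.2]), array([80.9, 76.3, 81.1, 75.6]))
```

View pics/z2.png

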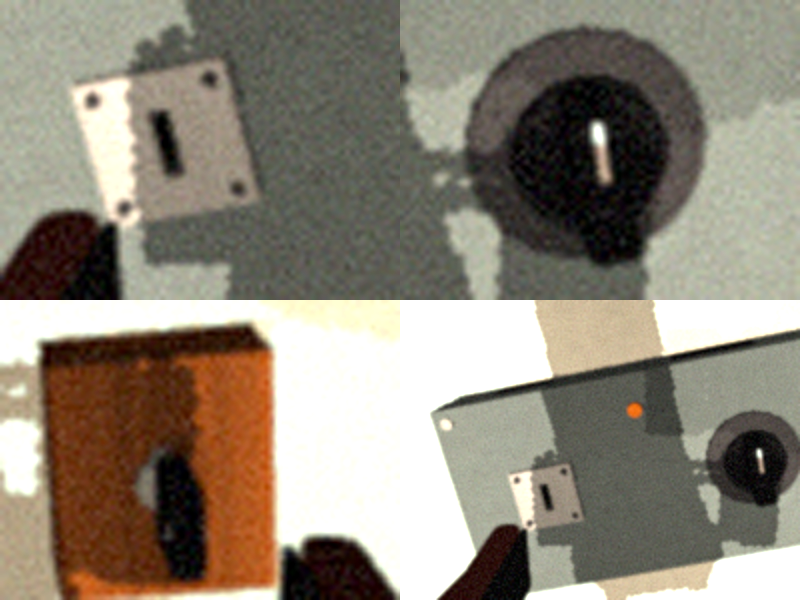

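Run:
```python
from h import *
a=load('s0');b=load('d0');w1=load('w1');w2=load('w2')
Z=lambda p,ox,oy,sx=0:((p[0]-sx)/5+ox-.4,p[1]/5+oy-.4)
P=[plane(w2,Z(q,160,180),65)[:2] for q in [(73,87),(222,58),(260,192),(110,222)]]
print('plate',np.mean(P,0),[np.round(P[(i+1)%4]-P[i],1) for i in range(4)],[np.degrees(np.arctan2(*(P[(i+1)%4]-P[i])[::-1])).round(1) for i in range(4)])
K=[plane(w2,Z(q,160,180),65)[:2] for q in [(157,110),(176,175)]]; d=K[1]-K[0];print('hole',np.mean(K,0),np.linalg.norm(d),np.degrees(np.arctan2(d[1],d[0])))
uh=Z((166.5,142),160,180); print('hole tri side',tri(w2,uh,b,(289,224)),'scene',tri(w2,uh,a,(235,215)))
D=[plane(w2,Z(q,260,160,400),z)[:2] for q,z in [((468,150),83),((706,138),83),((587,28),83)]];print('disc',D, (D[0]+D[1])/2)
M=[plane(w2,Z(q,260,160,400),104)[:2] for q in [(597,120),(606,185)]];d=M[1]-M[0];print('mark',M,np.mean(M,0),np.linalg.norm(d),np.degrees(np.arctan2(d[1],d[0])))
um=Z((601,152),260,160,400); print('knobtop tri',tri(w2,um,b,(246,183)),tri(w2,um,a,(279,183)))
# key bow in w1, top edge region
for q in [(172,455),(203,575),(187,575),(205,470)]: print('bow',plane(w1,((q[0])/5+270-.4,q[1]/5-60+175-.4),72)[:2].round(1))
uk=(180/5+270,(515-300)/5+175);print('key tri',tri(w1,uk,b,(135,176)),tri(w1,uk,a,(331,126)))
# console corners from w2 (lower right crop: origin 120,110, scale 2)
```

```text
plate [ 594.66054234 -126.50971251] [array([ 2.3, 43.2]), array([41.5, -1.6]), array([ -1.9, -44.9]), array([-41.9,   3.3])] [np.float64(86.9), np.float64(-2.2), np.float64(-92.4), np.float64(175.5)]
hole [ 595.24196066 -126.61564785] 20.26919485569949 -2.6705936457157087
hole tri side (array([ 596.7689196 , -128.03128693,   62.57259165]), np.float64(2.1954778428019472)) scene (array([ 597.07322507, -127.41853868,   59.92493624]), np.float64(1.7457159618438511))
disc [array([591.14259493,  -9.09326514]), array([603.72591951,  52.92248947]), array([566.57514397,  28.49350892])] [597.43425722  21.91461217]
mark [array([584.81524768,  24.14702759]), array([602.17276795,  22.83264377])] [593.49400781  23.48983568] 17.407214450964375 -4.330410899475317
knobtop tri (array([594.685785  ,  19.69829352, 112.67485742]), np.float64(10.408876342297157)) (array([595.350127  ,  25.49907314, 100.28032374]), np.float64(3.8436328844268957))
bow [438.2 333.3]
bow [474.  334.4]
bow [473.  330.2]
bow [444.5 340.8]
key tri (array([465.72433924, 333.38833359,  54.81092037]), np.float64(3.1225899189568147)) (array([463.86486996, 334.19755667,  56.17048406]), np.float64(1.5165919977763869))
```

```bash
python3 -m crank '[[24,24,-50,0,0,6,1],[24,24,-50,0,0,6,1],[0,0,0,0,0,0,1],[0,0,0,0,0,0,1]]'
python3 - <<'E'
from h import *
c=snap('wrist','w3'); s=state(); print(s['joints'].round(2)); print(R.from_rotvec(s['eef_rot']).as_matrix().round(3))
cv2.imwrite('pics/z3.png',cv2.convertScaleAbs(cv2.resize(c['frame'],(780,585))[:,:,::-1],alpha=1.8))
print(proj(c,[[603,23,83],[603,23,104],[595.2,-126.6,65]]))
E
```

```text
t: 2.88
ee_pos: [600.9, 21.3, 188.4]
eef_rot: [0.072, 3.141, -0.0]
ft_force: [0.3, -0.9, 0.7]
finger_gap: 87.5
finger_force: 0.0
[-0.43  0.42  0.42  1.72 -0.19  1.04  1.58]
[[-0.999  0.047  0.002]
 [ 0.047  0.999  0.   ]
 [-0.002  0.    -1.   ]]
[[256.11095604 189.56451024]
 [256.2444167  196.56255812]
 [110.84228695 183.37199341]]
```

View pics/z3.png

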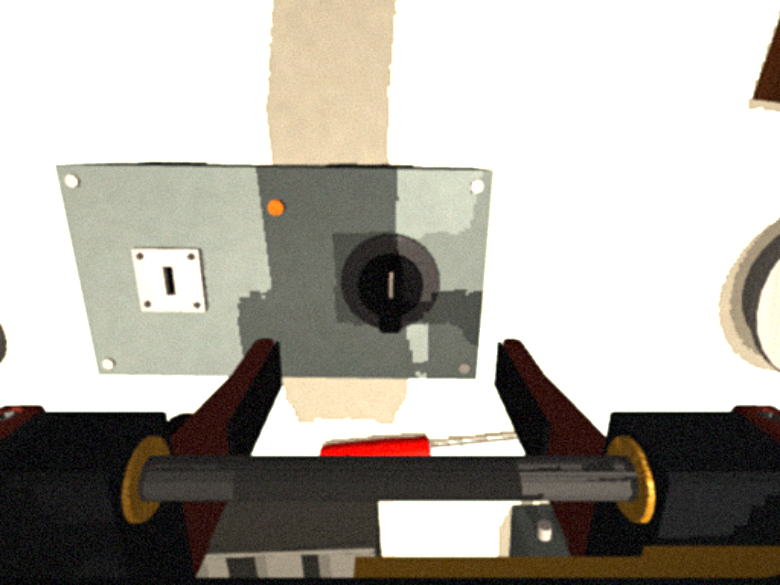

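The knob's disc is centred at (391,281) in this view, and the bar and its mark are vertical, in line with tool x. The keyhole is at (169,281).

Run:
```python
from h import *
c=load('w3');w2=load('w2')
f=780/512; p=lambda u,v:(u/f,v/f)
d=np.array([plane(c,p(*q),74)[:2] for q in [(341,281),(440,281),(391,233)]]); print('disc',d.round(1))
h=tri(c,p(169,280.5),w2,(193,208)); print('hole',plane(c,p(169,280.5),65).round(1),h)
m=[plane(c,p(*q),104)[:2].round(1) for q in [(391,272),(391,297),(390,332)]];print('mark,end',m)
um=((601-400)/5+260-.4,152/5+160-.4)
print('marktri',tri(c,p(391,284.5),w2,um))
C=np.array([plane(c,p(*q),60)[:2] for q in [(58,166),(491,170),(475,378),(100,374)]]);print(C.round(1),C.mean(0))
e=C[1]-C[0];print(np.degrees(np.arctan2(e[1],e[0]))-90,np.linalg.norm(e)); e=C[2]-C[3];print(np.degrees(np.arctan2(e[1],e[0]))-90,np.linalg.norm(e))
```

```text
disc [[599.   -9.1]
 [602.   55.9]
 [568.7  25.1]]
hole [ 596.  -126.7   65. ] (array([ 595.63887642, -126.6761053 ,   64.65078549]), np.float64(0.9130699768347045))
mark,end [array([586.2,  24.1]), array([601.5,  23.4]), array([623.9,  21.9])]
marktri (array([595.30613348,  23.79437319,  98.50130558]), np.float64(0.2605212398645438))
[[ 518.6 -185.2]
 [ 533.6   90.7]
 [ 682.4   82.6]
 [ 666.5 -194.3]] [600.30153679 -51.54497178]
-3.105500822273143 276.27698481663094
-3.28217006090253 277.3970391011369
```

```bash
for i in 1 2 3; do python3 -m crank '[[0,0,0,0,0,10.6,1],[0,0,0,0,0,10.6,1],[0,0,0,0,0,10.6,1],[0,0,0,0,0,10.6,1],[0,0,0,0,0,10.6,1]]' >/dev/null; done; python3 -m crank '[[0,0,0,0,0,10.5,1],[0,0,0,0,0,10.5,1],[0,0,0,0,0,0,1],[0,0,0,0,0,0,1]]'
python3 - <<'E'
from h import *
s=state();print(s['joints'].round(2)); print(R.from_rotvec(s['eef_rot']).as_matrix().round(3)); c=snap('wrist','w4'); print(proj(c,[[604,23.4,74],[596,-126.5,65]]))
E
```

```text
t: 5.3
ee_pos: [521.1, 124.9, 76.6]
eef_rot: [2.94, -0.705, 0.222]
ft_force: [0.1, 0.6, 0.4]
finger_gap: 88.0
finger_force: 0.0
[ 0.5   0.99 -1.46  1.96  1.2   1.39  2.86]
[[ 0.882 -0.458  0.116]
 [-0.441 -0.886 -0.14 ]
 [ 0.167  0.073 -0.983]]
[[343.16510705  38.40030557]
 [556.07076332 -54.97021553]]
```

The half turn went the wrong way: j7 hit its limit, so the CW turn was already the comfortable direction. I'll raise the tool, level it and turn back.

```bash
python3 -m crank '[[0,0,40,0,0,0,1],[0,0,40,0,0,0,1],[0,0,40,0,0,0,1],[0,0,0,0,0,0,1],[0,0,0,0,0,0,1]]';python3 -m crank '[[0,0,0,4,3.3,-4,1],[0,0,0,4,3.3,-4,1],[0,0,0,0,0,-10,1],[0,0,0,0,0,-10,1],[0,0,0,0,0,0,1]]'
python3 - <<'E'
from h import *
s=state();print(s['joints'].round(2)); print(R.from_rotvec(s['eef_rot']).as_matrix().round(3));
E
```

```text
t: 5.98
ee_pos: [503.2, 153.2, 162.5]
eef_rot: [2.899, -0.768, 0.279]
ft_force: [-0.4, -0.1, 0.4]
finger_gap: 88.0
finger_force: 0.0
t: 6.6
ee_pos: [501.3, 157.4, 157.3]
eef_rot: [2.709, -1.499, 0.038]
ft_force: [0.1, 0.2, 0.7]
finger_gap: 87.3
finger_force: 0.0
[ 0.5   0.76 -1.39  1.84  0.82  1.3   2.56]
[[ 0.531 -0.847 -0.001]
 [-0.846 -0.53  -0.052]
 [ 0.043  0.028 -0.999]]
```

```bash
python3 -m crank '[[0,0,10,0,0,-10,1],[0,0,10,0,0,-10,1],[0,0,10,0,0,-10,1],[0,0,0,0,0,-10,1],[0,0,0,0,0,-10,1]]';python3 -m crank '[[20,-26,0,0,0,-10,1],[20,-26,0,0,0,-10,1],[20,-26,0,0,0,-10,1],[20,-26,0,0,0,-10,1],[20,-26,0,0,0,-10,1]]';  python3 - <<'E'
from h import *
s=state();print(s['joints'].round(2)); print(R.from_rotvec(s['eef_rot']).as_matrix().round(3)); 
E
```

```text
t: 7.22
ee_pos: [500.9, 157.9, 187.5]
eef_rot: [1.817, -2.499, 0.004]
ft_force: [0.2, -0.5, 0.6]
finger_gap: 87.8
finger_force: 0.0
t: 7.85
ee_pos: [601.2, 27.0, 187.0]
eef_rot: [0.591, -3.035, -0.029]
ft_force: [0.5, -0.9, 0.2]
finger_gap: 88.0
finger_force: 0.0
[ 0.54  0.63 -0.99  1.6   0.52  1.25  1.4 ]
[[-0.926 -0.375 -0.052]
 [-0.375  0.927  0.009]
 [ 0.045  0.028 -0.999]]
```

```bash
python3 -m crank '[[1,-2,0,0,-1.5,-8.5,1],[1,-2,0,0,-1.5,-8.5,1],[0,0,0,0,0,-8,1],[0,0,0,0,0,0,1],[0,0,0,0,0,0,1]]';  python3 - <<'E'
from h import *
s=state();print(s['joints'].round(2)); print(R.from_rotvec(s['eef_rot']).as_matrix().round(3)); c=snap('wrist','w5'); w3=load('w3')
print(s['ee_pos'],proj(c,[[603.5,23.4,74],[596,-126.5,65]]),c['tvec'],w3['tvec'])
E
```

```text
t: 8.48
ee_pos: [602.8, 24.3, 187.5]
eef_rot: [0.071, 3.134, 0.023]
ft_force: [-0.4, -0.0, 0.2]
finger_gap: 87.7
finger_force: 0.0
[ 0.52  0.56 -0.9   1.66  0.46  1.15  1.02]
[[-0.999  0.045  0.007]
 [ 0.045  0.999  0.015]
 [-0.006  0.015 -1.   ]]
[602.82283176  24.29454111 187.47783287] [[251.73002414 185.26475354]
 [104.40366435 182.5617452 ]] [ -54.00547865 -599.47646009  172.69671316] [ -48.62440554 -598.3124349   178.72252259]
```

```bash
python3 -m crank '[[1,-1,-40,-0.8,0.4,0,1],[0,0,-40,0,0,0,1],[0,0,-26,0,0,0,1],[0,0,0,0,0,0,0.5],[0,0,0,0,0,0,0.5]]' 30; python3 -m crank '[[0,0,0,0,0,0,0.05],[0,0,0,0,0,0,0.05],[0,0,0,0,0,0,0.05],[0,0,0,0,0,0,0.05]]' 30
```

```text
t: 9.15
ee_pos: [604.6, 23.7, 82.9]
eef_rot: [0.077, 3.139, 0.002]
ft_force: [0.1, 1.1, 0.8]
finger_gap: 71.1
finger_force: 0.0
t: 9.65
ee_pos: [604.1, 23.3, 82.2]
eef_rot: [0.079, 3.139, 0.001]
ft_force: [0.4, -0.3, 0.9]
finger_gap: 31.4
finger_force: 0.0
```

```bash
python3 -c "
from h import *
a=snap('scene','s1'); b=snap('side','d1'); print(state()['joints'].round(2),state()['ft_torque'])
cv2.imwrite('pics/z4.png',np.hstack([cv2.resize(x['frame'][:,:,::-1],(400,300)) for x in(a,b)]))"
```

```text
[ 0.45  0.67 -0.82  1.74  0.58  0.98  0.93] [ 0.02010515 -0.01673021 -0.00676396]
```

View pics/z4.png

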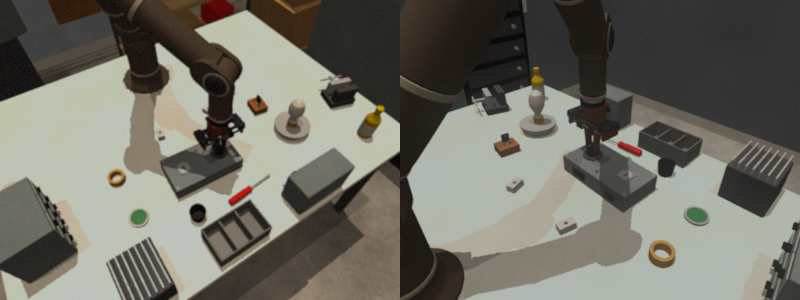

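The gripper is at the knob and all the bystanders are still in place. Next: close on the bar and turn clockwise.

```bash
python3 -m crank '[[0,0,0,0,0,0,0.05],[0,0,0,0,0,0,0.05],[0,0,0,0,0,0,0.05]]' 30; python3 -m crank '[[0,0,0,0,0,-9,0.05],[0,0,0,0,0,-9,0.05],[0,0,0,0,0,-9,0.05],[0,0,0,0,0,-9,0.05]]';python3 -m crank '[[0,0,0,0,0,-9,0.05],[0,0,0,0,0,-9,0.05],[0,0,0,0,0,-9,0.05],[0,0,0,0,0,-6.5,0.05],[0,0,0,0,0,0,0.05]]'; python3 -c "
from h import *
s=state();print(s['joints'].round(2),s['ft_torque'],R.from_rotvec(s['eef_rot']).as_matrix().round(3))"
```

```text
t: 10.12
ee_pos: [603.9, 22.7, 82.0]
eef_rot: [0.08, 3.14, 0.0]
ft_force: [-0.9, -3.3, 1.8]
finger_gap: 13.9
finger_force: 30.0
t: 10.62
ee_pos: [604.0, 22.8, 82.0]
eef_rot: [1.052, 2.959, -0.0]
ft_force: [-0.3, -3.5, 0.8]
finger_gap: 13.7
finger_force: 30.0
t: 11.25
ee_pos: [604.1, 22.9, 81.9]
eef_rot: [1.851, 2.536, -0.001]
ft_force: [0.7, -3.2, 0.0]
finger_gap: 14.2
finger_force: 30.0
[ 0.27  0.59 -0.53  1.76  0.37  0.9  -0.12] [-1.00011089 -0.0054689   0.2223006 ] [[-0.305  0.953  0.001]
 [ 0.953  0.305 -0.002]
 [-0.002  0.001 -1.   ]]
```

```bash
python3 -m crank '[[0,0,0,0,0,0,0.6],[0,0,0,0,0,0,0.6],[0,0,0,0,0,0,0.6],[0,0,50,0,0,0,0.6],[0,0,50,0,0,0,0.6]]'; python3 -m crank '[[-10,30,10,0,0,10,0.6],[-26,56,0,0,0,10,0.6],[-26,56,0,0,0,10,0.6],[-26,56,0,0,0,10,0.6],[-26,56,0,0,0,10,0.6]]';  python3 -m crank '[[-26,56,0,0,0,10,0.6],[0,0,0,0,0,3,0.6],[0,0,0,0,0,0,0.6],[0,0,0,0,0,0,0.6]]'
python3 - <<'E'
from h import *
c=snap('wrist','w6'); a=snap('scene','s2'); s=state(); print(s['joints'].round(2)); print(R.from_rotvec(s['eef_rot']).as_matrix().round(3))
print(proj(c,[[464,333,72],[464,333,30]]))
k=proj(a,[[604,23,90]])[0].astype(int)
f=[cv2.resize(c['frame'][100:300,150:400],(500,400),interpolation=cv2.INTER_CUBIC),cv2.resize(a['frame'][k[1]-25:k[1]+25,k[0]-18:k[0]+18],(288,400),interpolation=cv2.INTER_CUBIC)]
cv2.imwrite('pics/z5.png',cv2.convertScaleAbs(np.hstack(f)[:,:,::-1],alpha=1.7))
E
```

```text
t: 11.88
ee_pos: [603.5, 23.6, 182.6]
eef_rot: [-1.853, -2.536, 0.0]
ft_force: [0.2, -0.5, 0.5]
finger_gap: 52.8
finger_force: 0.0
t: 12.5
ee_pos: [489.0, 279.0, 192.2]
eef_rot: [0.6, 3.082, 0.002]
ft_force: [-0.0, 1.0, 0.2]
finger_gap: 53.0
finger_force: 0.0
t: 13.0
ee_pos: [464.5, 332.5, 191.8]
eef_rot: [0.261, 3.13, 0.001]
ft_force: [0.4, -0.0, 0.3]
finger_gap: 52.7
finger_force: 0.0
[-0.05  0.5  -0.9   1.72  0.43  1.13  0.33]
[[-0.986  0.165  0.001]
 [ 0.165  0.986  0.   ]
 [-0.001  0.001 -1.   ]]
[[254.64113188 182.75001171]
 [254.59572966 172.61214092]]
```

View pics/z5.png

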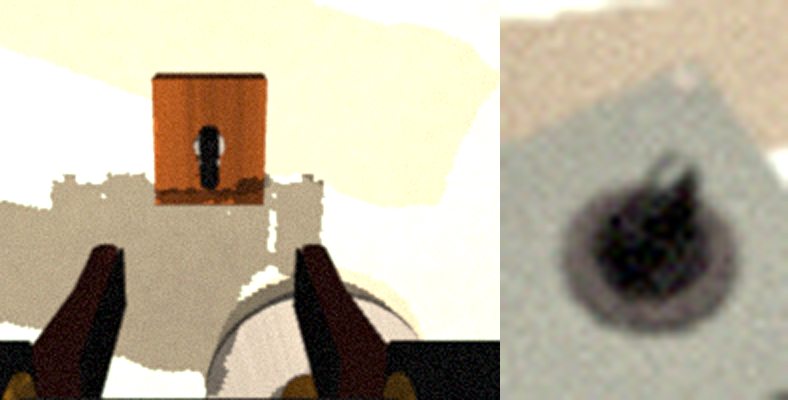

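Run:
```python
from h import *
c=load('w6');a=load('s0');b=load('d0')
F=c['frame'].astype(int); g=F.sum(2)
print('dark rows at col 254:',[ (r,g[r,254]) for r in range(155,204,2)])
for r in (170,180,190): print(r,[(x,g[r,x]) for x in range(246,264)])
u=np.array([-.986,.165])*-1
for dx in (0,):
  for z in (42,72):
    for s in (-14,14): print(z,s,proj(c,[[*(np.array([464,333])+s*u),z]])[0].round(1))
print('collar',proj(c,[[464,333,33]])[0])
m=((g<330)&(F[...,0]>F[...,2]*1.6)&(F[...,0]>40)).astype(np.uint8);m[:,:215]=0;m[:,295:]=0;m[215:]=0;m[:125]=0
m=cv2.morphologyEx(m,cv2.MORPH_CLOSE,np.ones((13,13)))
print('lamp',tri(a,(375,162),b,(177,155)),tri(a,(380,136),b,(175,130)))
```

```text
dark rows at col 254: [(155, np.int64(165)), (157, np.int64(161)), (159, np.int64(132)), (161, np.int64(139)), (163, np.int64(41)), (165, np.int64(10)), (167, np.int64(12)), (169, np.int64(0)), (171, np.int64(62)), (173, np.int64(40)), (175, np.int64(3)), (177, np.int64(18)), (179, np.int64(25)), (181, np.int64(12)), (183, np.int64(44)), (185, np.int64(36)), (187, np.int64(18)), (189, np.int64(12)), (191, np.int64(16)), (193, np.int64(10)), (195, np.int64(65)), (197, np.int64(102)), (199, np.int64(79)), (201, np.int64(168)), (203, np.int64(285))]
170 [(246, np.int64(130)), (247, np.int64(158)), (248, np.int64(184)), (249, np.int64(145)), (250, np.int64(36)), (251, np.int64(32)), (252, np.int64(12)), (253, np.int64(9)), (254, np.int64(38)), (255, np.int64(16)), (256, np.int64(6)), (257, np.int64(56)), (258, np.int64(7)), (259, np.int64(176)), (260, np.int64(327)), (261, np.int64(297)), (262, np.int64(183)), (263, np.int64(138))]
180 [(246, np.int64(161)), (247, np.int64(135)), (248, np.int64(119)), (249, np.int64(143)), (250, np.int64(109)), (251, np.int64(19)), (252, np.int64(15)), (
[... 214 characters left out ...]
(263, np.int64(154))]
190 [(246, np.int64(163)), (247, np.int64(178)), (248, np.int64(161)), (249, np.int64(156)), (250, np.int64(69)), (251, np.int64(7)), (252, np.int64(57)), (253, np.int64(37)), (254, np.int64(0)), (255, np.int64(33)), (256, np.int64(34)), (257, np.int64(18)), (258, np.int64(51)), (259, np.int64(64)), (260, np.int64(153)), (261, np.int64(149)), (262, np.int64(149)), (263, np.int64(157))]
42 -14 [254.6 163. ]
42 14 [254.6 187.2]
72 -14 [254.6 169.4]
72 14 [254.6 195.8]
collar [254.59860775 173.25478883]
lamp (array([652.06723234, 376.67102339,  31.6397673 ]), np.float64(11.039709763833104)) (array([641.51340568, 370.22794119, 134.70882842]), np.float64(11.724466819624183))
```

```bash
python3 -m crank '[[0,0,-50,0,0,0,0.6],[0,0,-50,0,0,0,0.6],[0,0,-40,0,0,0,0.6],[0,0,-12,0,0,0,0.5],[0,0,0,0,0,0,0.4]]' 20;  python3 -m crank '[[0,0,0,0,0,0,0.05],[0,0,0,0,0,0,0.05],[0,0,0,0,0,0,0.05],[0,0,0,0,0,0,0.05],[0,0,0,0,0,0,0.05]]' 20; python3 -m crank '[[0,0,0,0,0,0,0.02],[0,0,0,0,0,0,0.02]]' 50
```

```text
t: 13.72
ee_pos: [464.1, 333.3, 40.2]
eef_rot: [0.258, 3.131, 0.001]
ft_force: [0.4, -0.0, 1.3]
finger_gap: 37.6
finger_force: 0.0
t: 14.35
ee_pos: [464.5, 333.5, 40.9]
eef_rot: [0.257, 3.129, 0.002]
ft_force: [-0.7, -1.5, 6.5]
finger_gap: 10.0
finger_force: 20.0
t: 14.6
ee_pos: [464.5, 333.5, 40.9]
eef_rot: [0.257, 3.129, 0.002]
ft_force: [-0.4, -1.0, 6.2]
finger_gap: 9.7
finger_force: 50.0
```

```bash
python3 -m crank '[[0,0,15,0,0,0,0.02],[0,0,20,0,0,0,0.02],[0,0,45,0,0,0,0.02],[0,0,50,0,0,0,0.02],[0,0,20,0,0,0,0.02]]';  python3 -m crank '[[16.5,-57.5,0,0,0,1.3,0.02],[16.5,-57.5,0,0,0,1.3,0.02],[16.5,-57.5,0,0,0,1.3,0.02],[16.5,-57.5,0,0,0,1.3,0.02],[16.5,-57.5,0,0,0,1.1,0.02]]'; python3 -m crank '[[16.5,-57.5,0,0,0,0,0.02],[16.5,-57.5,0,0,0,0,0.02],[16.5,-57.5,0,0,0,0,0.02],[0,0,-55,0,0,0,0.02],[0,0,0,0,0,0,0.02]]'; python3 -m crank '[[0,0,0,0,0,0,0.02],[0,0,-20,0,0,0,0.02],[0,0,0,0,0,0,0.02],[0,0,0,0,0,0,0.02]]'
python3 - <<'E'
from h import *
a=snap('scene','s3');b=snap('side','d3');c=snap('wrist','w7'); s=state(); print(s['joints'].round(2),s['finger_gap']); print(R.from_rotvec(s['eef_rot']).as_matrix().round(3))
f=[]
for x,w in((a,28),(b,36),(c,60)):
    k=proj(x,[[596,-126.5,85]])[0].astype(int); y0,x0=max(0,k[1]-w),max(0,k[0]-w); print(x0,y0,390/(2*w)); f.append(cv2.resize(x['frame'][y0:y0+2*w,x0:x0+2*w],(390,390),interpolation=cv2.INTER_CUBIC))
cv2.imwrite('pics/z6.png',cv2.convertScaleAbs(cv2.resize(np.hstack(f[:2]),(780,390))[:,:,::-1],alpha=1.8)); cv2.imwrite('pics/z7.png',f[2][:,:,::-1]*1)
E
```

```text
t: 15.22
ee_pos: [464.6, 334.6, 194.1]
eef_rot: [0.256, 3.127, 0.006]
ft_force: [-1.2, 0.6, -0.2]
finger_gap: 9.6
finger_force: 50.0
t: 15.85
ee_pos: [546.5, 43.7, 190.2]
eef_rot: [0.083, 3.14, 0.001]
ft_force: [0.6, -0.2, -1.5]
finger_gap: 9.8
finger_force: 50.0
t: 16.48
ee_pos: [592.9, -127.2, 131.6]
eef_rot: [-0.085, -3.134, -0.004]
ft_force: [-0.5, -0.2, 0.0]
finger_gap: 9.8
finger_force: 50.0
t: 16.98
ee_pos: [596.1, -126.3, 115.3]
eef_rot: [0.083, 3.139, 0.001]
ft_force: [-0.0, 0.9, -0.8]
finger_gap: 10.1
finger_force: 50.0
[ 0.69  0.63 -0.81  1.71  0.52  1.03  1.22] 9.337507926784372
[[-0.999  0.053  0.002]
 [ 0.053  0.999  0.001]
 [-0.002  0.001 -1.   ]]
206 181 6.964285714285714
252 180 5.416666666666667
194 157 3.25
```

View pics/z6.png

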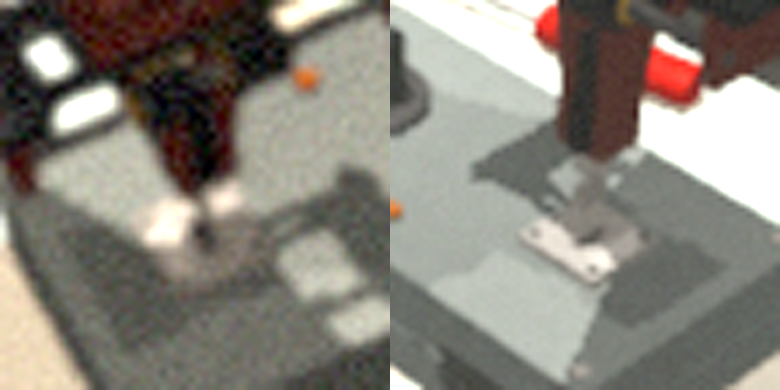

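The key is held upright, with its bit just above the plate and close to the keyhole. I'll lower it slowly and watch the force.

```bash
python3 -m crank '[[0,0,-8,0,0,0,0.02],[0,0,-6,0,0,0,0.02],[0,0,-3,0,0,0,0.02],[0,0,0,0,0,0,0.02]]'; python3 -m crank '[[0,0,-1.5,0,0,0,0.02],[0,0,-1.5,0,0,0,0.02],[0,0,-1,0,0,0,0.02],[0,0,0,0,0,0,0.02]]'
```

```text
t: 17.62
ee_pos: [595.8, -126.6, 97.6]
eef_rot: [0.084, 3.14, 0.002]
ft_force: [-0.1, 0.8, -0.7]
finger_gap: 10.1
finger_force: 50.0
t: 18.12
ee_pos: [596.0, -126.6, 93.9]
eef_rot: [0.084, 3.14, 0.001]
ft_force: [-0.2, 0.0, -1.2]
finger_gap: 9.7
finger_force: 50.0
```

Passed the surface with no force. Continuing.

```bash
python3 -m crank '[[0,0,-2,0,0,0,0.02],[0,0,-2,0,0,0,0.02],[0,0,-1,0,0,0,0.02],[0,0,0,0,0,0,0.02]]'; python3 -m crank '[[0,0,-1,0,0,2,0.02],[0,0,-1,0,0,-2,0.02],[0,0,-1,0,0,-2,0.02],[0,0,-0.5,0,0,2,0.02],[0,0,0,0,0,0,0.02]]'
```

```text
t: 18.62
ee_pos: [596.0, -126.7, 88.9]
eef_rot: [0.084, 3.14, 0.001]
ft_force: [0.5, -0.4, -1.9]
finger_gap: 9.9
finger_force: 50.0
t: 19.25
ee_pos: [596.0, -126.6, 85.4]
eef_rot: [0.082, 3.14, 0.001]
ft_force: [-0.3, 0.4, -1.7]
finger_gap: 9.6
finger_force: 50.0
```

```bash
for i in 1 2 3; do python3 -m crank '[[0,0,-0.6,0,0,2.5,0.02],[0,0,-0.6,0,0,-2.5,0.02],[0,0,-0.6,0,0,-2.5,0.02],[0,0,-0.6,0,0,2.5,0.02]]' | egrep 'pos|force:|gap'; done; python3 -c "
from h import *
print(state()['ft_torque'])"
```

```text
ee_pos: [596.9, -126.5, 83.7]
ft_force: [2.3, 0.1, 4.1]
finger_gap: 10.0
finger_force: 50.0
ee_pos: [597.2, -126.3, 82.4]
ft_force: [0.6, -0.8, 12.9]
finger_gap: 9.5
finger_force: 50.0
ee_pos: [597.0, -126.3, 79.3]
ft_force: [0.7, -1.1, 4.1]
finger_gap: 9.7
finger_force: 50.0
[-0.28697987 -0.43015344  0.02983796]
```

```bash
for i in 1 2; do python3 -m crank '[[0,0,-0.6,0,0,2.5,0.02],[0,0,-0.6,0,0,-2.5,0.02],[0,0,-0.6,0,0,-2.5,0.02],[0,0,-0.6,0,0,2.5,0.02]]' | egrep 'pos|force:|gap'; done
```

```text
ee_pos: [596.7, -127.5, 75.9]
ft_force: [4.2, -2.1, 5.0]
finger_gap: 9.6
finger_force: 50.0
ee_pos: [597.0, -127.1, 75.8]
ft_force: [-1.8, -2.2, 22.3]
finger_gap: 9.5
finger_force: 50.0
```

Home at 75.8, as predicted, with a firm stop. Now the turn.

```bash
python3 -m crank '[[0,0,0.8,0,0,-8,0.02],[0,0,0,0,0,-8,0.02],[0,0,0,0,0,-8,0.02],[0,0,0,0,0,-8,0.02],[0,0,0,0,0,-8,0.02]]' 58
cat > st.py <<'E'
from h import *
s=state();m=R.from_rotvec(s['eef_rot']).as_matrix();print('turned',(86.9-np.degrees(np.arctan2(m[1,1],m[0,1]))).round(1),s['ft_torque'].round(3),s['joints'].round(2),m[:,2].round(3))
E
python3 st.py; python3 -m crank '[[0,0,0,0,0,-8,0.02],[0,0,0,0,0,-8,0.02],[0,0,0,0,0,-8,0.02],[0,0,0,0,0,-8,0.02],[0,0,0,0,0,-8,0.02]]'; python3 st.py
```

```text
t: 22.38
ee_pos: [596.4, -128.0, 75.9]
eef_rot: [1.156, 2.918, -0.002]
ft_force: [-0.8, -3.4, 14.0]
finger_gap: 9.7
finger_force: 58.0
turned 40.1 [-0.92   0.324  0.168] [ 0.57  0.62 -0.62  1.74  0.45  0.91  0.58] [ 0.002 -0.002 -1.   ]
t: 23.0
ee_pos: [595.6, -128.5, 75.8]
eef_rot: [2.085, 2.347, -0.004]
ft_force: [-3.7, -3.8, 16.2]
finger_gap: 9.5
finger_force: 58.0
turned 80.1 [-1.065  0.944  0.203] [ 0.46  0.59 -0.45  1.75  0.32  0.88 -0.02] [ 0.    -0.003 -1.   ]
```

```bash
python3 -m crank '[[0.3,0.3,0,0,0,-5,0.02],[0,0,0,0,0,-5,0.02],[0,0,0,0,0,-3,0.02],[0,0,0,0,0,0,0.02]]'; python3 st.py; python3 -m crank '[[0,0,0,0,0,-3,0.02],[0,0,0,0,0,0,0.02]]' ; python3 st.py
```

```text
t: 23.5
ee_pos: [595.3, -128.4, 75.8]
eef_rot: [2.333, 2.1, -0.005]
ft_force: [-4.2, -4.0, 19.2]
finger_gap: 9.8
finger_force: 58.0
turned 92.9 [-1.206  1.31   0.17 ] [ 0.42  0.58 -0.4   1.75  0.28  0.87 -0.21] [-0.001 -0.004 -1.   ]
t: 23.75
ee_pos: [595.3, -128.4, 75.8]
eef_rot: [2.388, 2.038, -0.005]
ft_force: [-5.6, -3.9, 19.1]
finger_gap: 9.8
finger_force: 58.0
turned 95.9 [-1.151  1.378  0.173] [ 0.41  0.57 -0.38  1.76  0.28  0.87 -0.26] [-0.001 -0.004 -1.   ]
```

```bash
for i in 1 2; do python3 -m crank '[[0,0,0,0,0,-2,0.02],[0,0,0,0,0,0,0.02]]' >/dev/null; python3 st.py; done
```

```text
turned 97.9 [-1.133  1.381  0.1  ] [ 0.4   0.57 -0.38  1.76  0.27  0.87 -0.29] [-0.001 -0.004 -1.   ]
turned 99.9 [-1.145  1.514  0.217] [ 0.4   0.57 -0.37  1.76  0.26  0.86 -0.32] [-0.001 -0.004 -1.   ]
```

```bash
for r in -2 ; do for i in 1 2 3; do python3 -m crank '[[0,0,0,0,0,0,0.02]]' >/dev/null; python3 st.py|cut -c1-45; done; python3 -m crank '[[0,0,0,0,0,-2,0.02],[0,0,0,0,0,0,0.02]]' >/dev/null; for i in 1 2 3; do python3 -m crank '[[0,0,0,0,0,0,0.02]]' >/dev/null; python3 st.py|cut -c1-45; done; done
python3 - <<'E'
from h import *
b=snap('side','d4');a=snap('scene','s4'); f=[]
for x,w in((a,28),(b,36)):
    k=proj(x,[[596,-126.5,85]])[0].astype(int); f.append(cv2.resize(x['frame'][k[1]-w:k[1]+w,k[0]-w:k[0]+w],(390,390),interpolation=cv2.INTER_CUBIC))
f.append(cv2.resize(a['frame'],(390,292))); f.append(cv2.resize(b['frame'],(390,292)))
v=np.vstack([np.hstack(f[:2])[90:],np.hstack(f[2:])])
cv2.imwrite('pics/z8.png',cv2.convertScaleAbs(v[:,:,::-1],alpha=1.5))
E
```

```text
turned 99.9 [-1.145  1.46   0.252] [ 0.4   0.
turned 99.9 [-1.111  1.451  0.253] [ 0.4   0.
turned 99.9 [-1.161  1.501  0.196] [ 0.4   0.
turned 101.8 [-1.128  1.606  0.443] [ 0.39  0
turned 101.8 [-1.081  1.505  0.505] [ 0.39  0
turned 101.8 [-1.16   1.553  0.412] [ 0.39  0
```

View pics/z8.png

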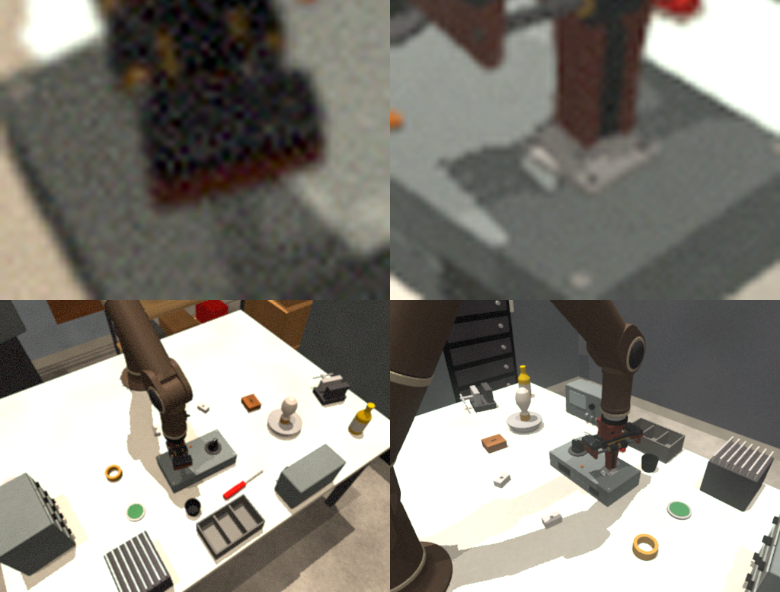

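The torque stepped from about 0.2 to 0.45 Nm, so the core is on its stop. The key is home and still gripped, and the other things are where they were.

```bash
python3 -c "
from rig import *
s=state();print(s['t'],s['ee_pos'],s['finger_gap'],s['ft_force']);print(sign_off())"
```

```text
25.35 [ 595.05945208 -128.39803635   75.81336548] 9.925983262750995 [-5.47472487 -5.06647386 19.84957556]
the job is handed in; nothing more can be done
None
```

The job is handed in at 25 s: the selector was turned about 69° clockwise to its second position, and the key is fully home, turned clockwise to its stop and still gripped; early on, a wrong-way wrist turn ran a joint (j7) up to its 2.86 rad limit before I turned it back.

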